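# Lay the spice jar down, stow the peeler and shut the drawer

## Task

Get the open drawer of the little worktop organiser loaded and shut: the spice jar standing in its rear compartment is too tall, so push it over on its side along that compartment, without lifting it out, and lay the peeler flat in the empty front compartment. Only when both lie in the still open drawer, gently slide it fully home. The candle stays in the drawer; leave everything else where it stands.

Things in the scene. Friction and masses are not known exactly. Their poses are not given: they have to be found in the camera images.
- organiser: Dark wooden one-drawer organiser, fixed on the worktop: 180 (its x, depth) x 284 (its y, width) x 67 mm high. Origin at the centre of its underside; its front is its -x side (front plane at x = -90), which faces roughly to the robot's left (world +y) with the yaw varying. The drawer opening reaches up to 60 mm above the worktop, so anything taller than that in the drawer stops it from shutting.
- drawer (a joint): Opening of the drawer in m: 0 shut, stop at 0.168; it starts about 0.150 to 0.164 open. It slides along the organiser's x (opens to -x) with about 1.5 N of friction (plus light damping) and stays where it is left.
- drawer_floor (a point): Point on the drawer's inner floor, 13 mm above the worktop, mid width, moving with the drawer; +x is the closing direction, y across, z up. From it, in mm: front board's inside at x = -83, low divider (22 high) from x = -5 to 0, back wall's inside at x = +64, side walls' insides at y = +-120. Front compartment 78 x 240, rear 64 x 240. Side and back walls: 40 high, 7 thick.
- drawer_front (a point): Point on the outer face of the drawer's front board, in the middle of its width, 35 mm above the worktop. The board is plain, 14 mm thick, 280 mm wide, from 5 to 65 mm above the worktop; the steel disc on it is a flush pull that does not stand out. It is pushed shut on this face; shut, the face stands 14 mm before the organiser's front plane.
- spice_jar: Glass spice jar with dark screw cap, fixed cap, 41 mm diameter, 105 mm tall, about 0.11 kg (scaled by 0.7 to 1.4), standing upright at one end (left or right, varies) of the drawer's rear compartment. Origin at the centre of its base, z along its axis to the cap.
- candle: Tealight in a metal cup, 38 mm diameter, 17 mm tall, at the other end of the rear compartment (low enough to stay). Origin at the centre of its base.
- peeler: Peeler with dark green handle, 170 x 25 x 18 mm, lying flat on the worktop at the left. Origin under its middle; x runs along it: handle from x = -85 to +20 (25 wide, 17 high), metal blade from +15 to +85 (14 wide, 6 high). About 0.08 kg, scaled by 0.7 to 1.4. It may lie either way round in the drawer.
- mill: Wooden pepper mill, 58 mm diameter, 150 mm tall, standing at the back left. Bystander; origin at the centre of its base.
- tin: Tomato tin, 75 mm diameter, 110 mm tall, standing front right. Bystander; origin at the centre of its base.
- fish_tin: Flat yellowish tin, 63 x 105 x 24 mm, lying on top of the organiser. Bystander.
- spoon: Metal teaspoon, 130 x 27 x 11 mm, lying at the left; it and the peeler swap places. Bystander.
- other_jar: Spice jar with dark cap, 41 mm diameter, 105 mm tall, standing on the worktop in front of one end of the open drawer (which end varies), its axis 35 to 60 mm before its face. Bystander, not the one to lay down; origin at the centre of its base.
- salt: Salt shaker, 44 mm diameter, 90 mm tall, standing on the worktop in front of the other end of the drawer. Bystander; origin at the centre of its base.
- lemon: Lemon, 83 x 58 x 58 mm, lying on top of the organiser. Bystander.
Mind the look-alikes: they are no part of the job. Leave any pink or purple look-alike of the spice_jar alone.

How it is judged:
On the way, in this order (a step that is already met when the one before it is completed fails the run):
1. with the drawer still at least 100 mm open, the spice jar lies on its side in the rear compartment and the peeler lies released in the front compartment (value of joint drawer above 0.1 m and x of spice_jar in the frame of drawer_floor between 0.005 and 0.064 m and y of spice_jar in the frame of drawer_floor between -0.12 and 0.12 m and z of spice_jar in the frame of drawer_floor between -0.01 and 0.035 m and angle between spice_jar's own z axis and vertical above 1.35 rad and x of peeler in the frame of drawer_floor between -0.078 and -0.01 m and y of peeler in the frame of drawer_floor between -0.05 and 0.05 m and z of peeler in the frame of drawer_floor between -0.01 and 0.02 m and contact force between the fingers and peeler below 0.1 N), for 0.2 s.
2. the drawer is slid fully shut (value of joint drawer below 0.005 m), for 0.2 s.
At the end, for the whole second after the job is handed in: The drawer is shut to within 5 mm; in it and at rest lie the spice jar on its side (axis within 13 degrees of level) in the rear compartment with the candle, and the peeler flat in the front compartment, its middle within 50 mm of the drawer's centre line across the width (value of joint drawer below 0.005 m and x of spice_jar in the frame of drawer_floor between 0.005 and 0.064 m and y of spice_jar in the frame of drawer_floor between -0.12 and 0.12 m and z of spice_jar in the frame of drawer_floor between -0.01 and 0.035 m and angle between spice_jar's own z axis and vertical above 1.35 rad and x of peeler in the frame of drawer_floor between -0.078 and -0.01 m and y of peeler in the frame of drawer_floor between -0.05 and 0.05 m and z of peeler in the frame of drawer_floor between -0.01 and 0.02 m and x of candle in the frame of drawer_floor between 0.005 and 0.064 m and y of candle in the frame of drawer_floor between -0.12 and 0.12 m and z of candle in the frame of drawer_floor between -0.01 and 0.035 m and linear speed of each of peeler, spice_jar below 0.02 m/s); the robot touches nothing.
It fails at once if the spice jar is lifted (its base more than 60 mm above the drawer's floor) (z of spice_jar in the frame of drawer_floor above 0.06 m).
It fails at once if the drawer is slammed (closing faster than 0.3 m/s) (velocity of joint drawer below -0.3 m/s).
It fails at once if one of the bystanders outside the drawer (mill, tins, teaspoon, other spice jar, salt, lemon) is moved by more than 40 mm (distance of any of mill, tin, other_jar, salt, fish_tin, spoon, lemon from where it was at the start of the episode above 0.04 m).
It also fails if it takes over 70 s, if anything falls off the work surface, if the arm or the gripper's body presses on something with over 40 N, if the wrist force passes 120 N, or if a joint passes its speed limit or range.

## Robot

A 7-joint arm with a two-finger parallel gripper is mounted at the origin on a cart in front of the work surface, level with it; the furniture and walls round the work are solid. World frame = base frame: x ahead of the robot, y to its left, z up, the work surface at z = 0. Lengths are in m, angles in rad, forces in N, time in s.
With the tool pointing down it reaches from about 0.35 to 0.9 m from the base axis. Payload 7.2 kg.
Tool frame: the origin (TCP) lies midway between the tips of the shut fingers; the grasp point (between the pads) lies r.hold_point_z behind it (r.hold_point_z is the distance from the TCP to the grasp point, in m); z points along the fingers, y is the line along which they close (so a half turn about z gives the same grasp; the last joint's range is limited). The gripper opens to 88 mm and grips with 3 to 60 N. Pads are 20 mm wide; open, the fingers measure 115 mm over their backs; the gripper's body (75 mm by 178 mm) begins 61 mm behind the grasp point.
Start: joints at [1.202, 0.411, -0.013, 1.596, 0.006, 1.134, -0.082], TCP at [0.185, -0.597, 0.223] pointing down, gripper open.
Joint ranges: [-2.95, 2.95], [-0.29, 1.99], [-1.47, 1.44], [0.14, 2.54], [-1.03, 4.17], [0.13, 1.85], [-2.86, 2.86]. Speed limits (rad/s): [2.39, 2.39, 3.01, 3.01, 3.14, 3.14, 3.14].

## Interface

Orientations are given as a unit quaternion [x, y, z, w].
In Python, from workcell import r gives the robot as it stands. The module is installed in compiled form; this text tells all that it offers.
- The arm moves only by the tool carry_out, never from a script. Its argument "deltas" is a list that holds one entry, the list of rows, each a list of 6 numbers: the shift along the world's x, y, z in units of 300 mm (1.0 is 300 mm), then the turn, a rotation vector about the world's x, y, z in units of pi/2 rad (1.0 is pi/2 rad). In form: [[[tx, ty, tz, rx, ry, rz], ...]]. A call has exactly 10 rows; each row is the pose to reach, as a shift and turn from the pose commanded when the call began; what a row does not reach only later rows make up. A row lasts 1/8 s, in which the tool goes at most 62.5 mm and 10.7 degrees, less where a joint would pass 70% of its speed; a pose out of reach is approached as far as the arm can. A call with a number of a shift or a turn outside -1 to 1 is refused whole. A call with a gripper value outside its range is refused whole. "hand" is the opening, from -1 (shut) to 1 (fully open), set as the call begins (left out, the last holds). The fingers move at their own pace and stop on an object; the grip force is fixed at half the most. Time passes only in rows, so rows that repeat a pose let the fingers close, or fill a call up. It gives the time, the measured TCP pose, the force, the opening and the grip force at its end, in the units of the state.
- r.sense(): the state, without advancing time (a new reading comes with each control period).
- r.grab_frame(name): name is "side" or "top" or "wrist"; returns a dict with "color" (480x640x3 uint8, red, green, blue), "camera_matrix" (3x3 intrinsics, pixels), "R" (3x3) and "t" (3): a world point X has camera coordinates R X + t; the wrist camera has in their place "mount" (4x4, takes a point from camera to tool coordinates, whose origin is the TCP and whose axes are the flange's). Camera axes: x right, y down, z forward; pixel columns grow to the right and rows downward; lengths in m; the calibration is good to about 2 mm. A picture is of the moment at which its call begins: read the wrist's pose just before it. There is no depth.
- r.finish_job(): hands the job in; it is judged then, once.
The state is a dict: "time_s": time; "joints": joint angles; "qd": joint speeds; "effort": joint torques, N m; "tool_pos": TCP position; "tcp_rot": TCP orientation; "contact_force": force on the tool from outside, world axes, zero at the start; "ft_torque": the same for the moment, N m; "width": finger opening in m; "grasp_force": force on a finger pad.
Only numpy, scipy, OpenCV 4.12 (cv2) and the standard library are available. Lean on these libraries where they do the work, as an engineer would, in place of code of your own. Each camera call takes 0.05 s, during which the arm holds its last target. There are 200 camera calls.

## Working session

There is one attempt and no reset: what is moved stays moved. The work goes in short steps, Python scripts to look and compute and a tool call to move; the robot and the scene stay as the last step left them, time stands still between calls to the robot, and variables do not carry over. Pictures are saved under pics/ and viewed, at most 10 in all, crops included, and the job is handed in when it is done.

Besides the shell and the picture viewer there is one more tool, called after "Request:" as a command line: name --argument value ..., lists and objects as JSON in quotes. carry_out: Moves the arm, as the interface text tells. Shifts and turns lie within -1 to 1; 1 stands for 300 mm of shift or pi/2 rad of turn. Its arguments: {"type":"object","properties":{"deltas":{"type":"array","items":{"type":"array","items":{"type":"array","items":{"type":"number","minimum":-1,"maximum":1}}}},"hand":{"type":"number"}},"required":["deltas"]}

```bash
mkdir -p pics
python3 - <<'E'
from workcell import r
import cv2,pickle
s=r.sense();print(s['time_s'],s['tool_pos'],s['tcp_rot'],s['width'],r.hold_point_z)
d={}
for n in("top","side"):
    f=r.grab_frame(n);d[n]=f;cv2.imwrite(f"pics/{n}0.png",f["color"][:,:,::-1]);print(n,f["R"].round(3).tolist(),f["t"],f["camera_matrix"].tolist())
pickle.dump(d,open("f0.pkl","wb"))
E
```

```text
0.0 [ 0.18500684 -0.59647268  0.22183537] [ 9.88702640e-01  1.49888200e-01 -1.80100873e-04 -7.64975023e-04] 0.08792062629388682 0.0187
top [[-0.03, -0.999, -0.015], [-0.987, 0.032, -0.156], [0.156, 0.01, -0.988]] [0.041047   0.55223668 0.87722724] [[447.0762163279902, 0.0, 318.5856612125931], [0.0, 447.0762163279902, 246.86845422774752], [0.0, 0.0, 1.0]]
side [[0.989, -0.149, -0.013], [-0.094, -0.55, -0.83], [0.116, 0.822, -0.557]] [-0.52540941  0.13575477  1.22051894] [[498.3894428873332, 0.0, 321.40317254652643], [0.0, 498.3894428873332, 237.6400009861113], [0.0, 0.0, 1.0]]
```

View pics/top0.png

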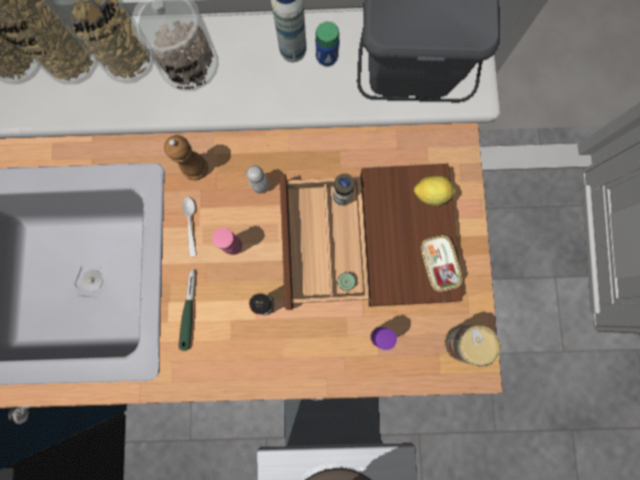

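View pics/side0.png

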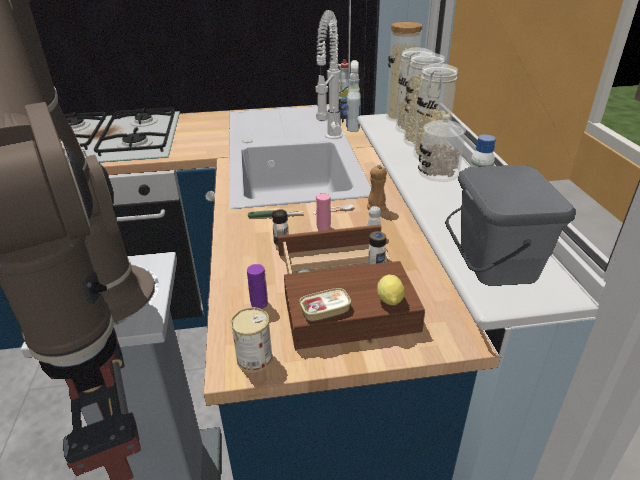

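Top view: the drawer spans px (285–367, 178–308). Candidates for the jar to lay down:
- Dark-capped jar at (344,185), in the rear compartment at its far end. This one fits, because it stands inside the drawer.
- Dark-capped jar at (261,303), in front of the drawer. This is other_jar.
- Pink (227,241) and purple (384,338) look-alikes, standing outside the drawer.

The peeler is at (187,310) with the handle at the bottom. The spoon at (190,225) is silver. I'll confirm in an enlarged crop.

Run:
```python
import cv2,pickle,numpy as np
d=pickle.load(open("f0.pkl","rb"))
t=d["top"]["color"][160:360,170:375,::-1]; s=d["side"]["color"][190:310,235:435,::-1]
A=cv2.resize(t,None,fx=3,fy=3,interpolation=cv2.INTER_CUBIC)[:600]
cv2.imwrite("pics/topc.png",A)
cv2.imwrite("pics/sidec.png",cv2.resize(s,None,fx=4,fy=4,interpolation=cv2.INTER_CUBIC))
```

```text
(no output)
```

View pics/topc.png

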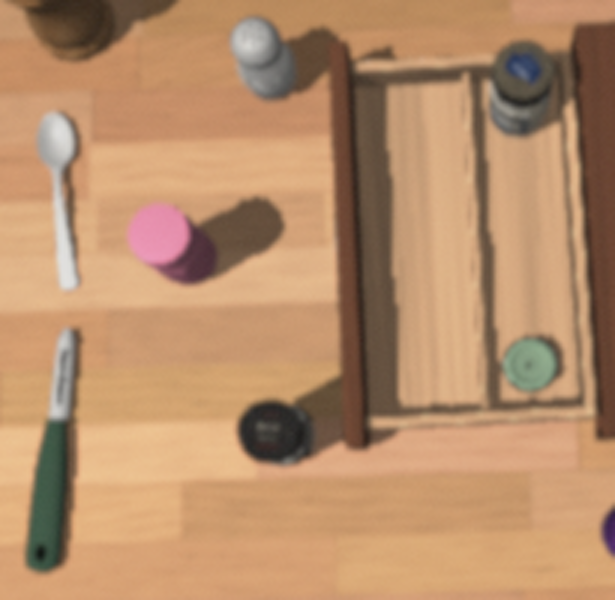

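View pics/sidec.png

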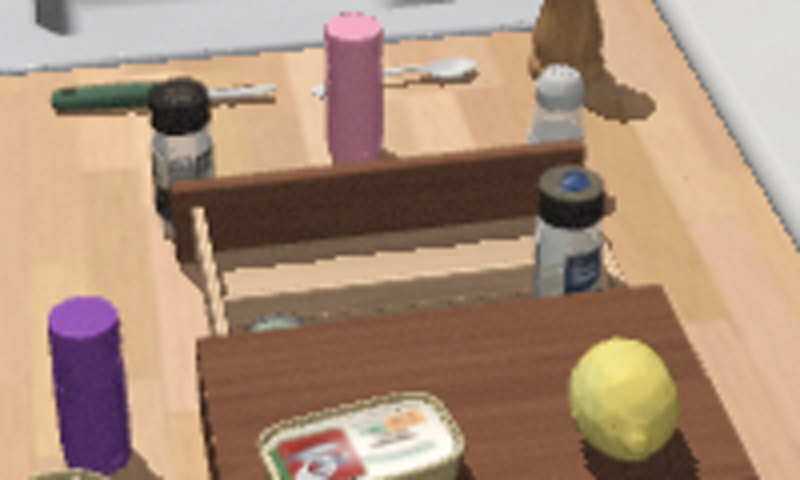

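The top crop shows the jar's dark cap at (522,67) in the rear compartment and the candle at (530,364). The peeler runs from its handle end (42,568) to its blade tip (68,328). The side crop shows the same jar at (572,180), inside the drawer behind the front board, so it is the one to lay down. Next I triangulate.

```bash
cat > geo.py <<'E'
import numpy as np,cv2,pickle
d=pickle.load(open("f0.pkl","rb"))
def P(n): f=d[n]; return f["camera_matrix"]@np.c_[f["R"],f["t"]]
T=lambda u,v:np.array([170+u/3,160+v/3],float)
S=lambda u,v:np.array([235+u/4,190+v/4],float)
def tri(a,b):
    X=cv2.triangulatePoints(P("top"),P("side"),a.reshape(2,1),b.reshape(2,1))[:,0];return X[:3]/X[3]
def plane(n,p,z):
    M=P(n);H=np.c_[M[:,:2],M[:,2]*z+M[:,3]];X=np.linalg.solve(H,[p[0],p[1],1]);return X[:2]/X[2]
E
python3 - <<'E'
from geo import *
np.set_printoptions(precision=4,suppress=True)
for n,a,b in [("jarcap",(522,67),(572,180)),("board far",(338,43),(583,147)),("board near",(352,447),(172,187)),("peel hand",(42,568),(52,98)),("peel tip",(68,328),(275,92)),("peel junction",(59,420),(160,93)),("other",(270,430),(179,92)),("salt",(252,33),(560,78)),("pink",(160,232),(354,27))]:
    print(n,tri(T(*a),S(*b)))
print("board outer top far/near",plane("top",T(332,43),.065),plane("top",T(345,447),.065))
print("peel h/j/t",plane("top",T(42,568),.012),plane("top",T(59,420),.012),plane("top",T(68,328),.004))
print("jar cap @.118",plane("top",T(522,67),.118), "base", )
print("candle @.03",plane("top",T(530,364),.030))
print("organiser front top far/near",plane("top",T(573,25),.067),plane("top",T(598,437),.067))
print("divider far/near",plane("top",T(471,75),.035),plane("top",T(491,405),.035))
print("backwall",plane("top",T(588,405),.053))
print("sidewalls inner tops near",plane("top",T(430,417),.053),"far",plane("top",T(430,68),.053))
E
```

```text
jarcap [ 0.6671 -0.0302  0.1157]
board far [0.7078 0.0938 0.0566]
board near [0.4292 0.0893 0.0586]
peel hand [0.3525 0.3115 0.0022]
peel tip [ 0.5209  0.2966 -0.001 ]
peel junction [0.4431 0.2997 0.0057]
other [0.4404 0.1373 0.1018]
salt [0.7068 0.1503 0.0786]
pink [0.5696 0.2077 0.1   ]
board outer top far/near [0.7042 0.0972] [0.4281 0.0934]
peel h/j/t [0.3531 0.3084] [0.4541 0.2982] [0.5197 0.2951]
jar cap @.118 [ 0.6662 -0.03  ] base
candle @.03 [ 0.4816 -0.0319]
organiser front top far/near [ 0.7105 -0.0689] [ 0.4295 -0.0726]
divider far/near [0.6871 0.0018] [ 0.4541 -0.004 ]
backwall [ 0.4512 -0.0683]
sidewalls inner tops near [0.4465 0.0373] far [0.6877 0.0304]
```

Request:
carry_out --deltas '[[[0.09,0.095,0,0,0,-0.02],[0.19,0.2,0,0,0,-0.04],[0.3,0.315,0,0,0,-0.06],[0.4,0.42,0,0,0,-0.08],[0.5,0.525,0,0,0,-0.1],[0.6,0.63,0,0,0,-0.12],[0.7,0.735,0,0,0,-0.14],[0.8,0.84,0,0,0,-0.16],[0.87,0.915,0,0,0,-0.175],[0.9,0.95,0,0,0,-0.183]]]' --hand -1

```text
time_s: 1.35
tool_pos: [0.4564, -0.3098, 0.2223]
tcp_rot: [1.0, 0.008, -0.0, -0.0]
contact_force: [-0.4, -0.7, 0.6]
width: 0.0005
grasp_force: 0.0
```

Request:
carry_out --deltas '[[[0.1,0.1,0,0,0,0],[0.2,0.21,0,0,0,0],[0.32,0.33,0,0,0,0],[0.44,0.45,0,0,0,0],[0.56,0.58,0,0,0,0],[0.67,0.7,0,0,0,0],[0.77,0.81,0,0,0,0],[0.85,0.9,0,0,0,0],[0.9,0.94,0,0,0,0],[0.9,0.94,0,0,0,0]]]'

```text
time_s: 2.6
tool_pos: [0.7253, -0.0282, 0.2214]
tcp_rot: [1.0, 0.008, -0.001, -0.0]
contact_force: [0.7, -0.2, 0.4]
width: 0.0005
grasp_force: 0.0
```

Request:
carry_out --deltas '[[[0,-0.006,-0.06,0,0,0],[0,-0.006,-0.13,0,0,0],[0,-0.006,-0.2,0,0,0],[0,-0.006,-0.27,0,0,0],[0,-0.006,-0.33,0,0,0],[0,-0.006,-0.38,0,0,0],[0,-0.006,-0.42,0,0,0],[0,-0.006,-0.44,0,0,0],[0,-0.006,-0.44,0,0,0],[0,-0.006,-0.44,0,0,0]]]'

```text
time_s: 3.85
tool_pos: [0.7256, -0.0317, 0.0913]
tcp_rot: [1.0, 0.007, 0.001, 0.0]
contact_force: [0.1, 0.1, 0.5]
width: 0.0005
grasp_force: 0.0
```

Run:
```python
from workcell import r
import cv2,numpy as np
a=r.grab_frame("side")["color"][150:300,235:435,::-1];b=r.grab_frame("top")["color"][150:300,270:470,::-1]
cv2.imwrite("pics/pre.png",cv2.resize(np.vstack([a,b]),None,fx=2,fy=2,interpolation=cv2.INTER_CUBIC))
```

```text
(no output)
```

View pics/pre.png

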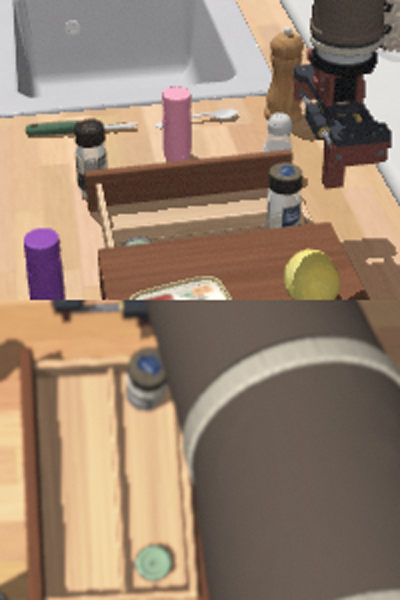

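Request:
carry_out --deltas '[[[-0.05,0,0,0,0,0],[-0.08,0,0,0,0,0],[-0.11,0,0,0,0,0],[-0.14,0,0,0,0,0],[-0.17,0,0,0,0,0],[-0.2,0,0,0,0,0],[-0.23,0,0,0,0,0],[-0.26,0,0,0,0,0],[-0.29,0,0,0,0,0],[-0.29,0,0,0,0,0]]]'

```text
time_s: 5.2
tool_pos: [0.6376, -0.0318, 0.0908]
tcp_rot: [1.0, 0.007, -0.0, 0.0]
contact_force: [0.0, 0.3, -0.6]
width: 0.0006
grasp_force: 0.0
```

Run:
```python
from workcell import r
import cv2,numpy as np
a=r.grab_frame("side")["color"][150:300,235:435,::-1];b=r.grab_frame("top")["color"][150:300,270:470,::-1]
cv2.imwrite("pics/post.png",cv2.resize(np.vstack([a,b]),None,fx=2,fy=2,interpolation=cv2.INTER_CUBIC))
```

```text
(no output)
```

View pics/post.png

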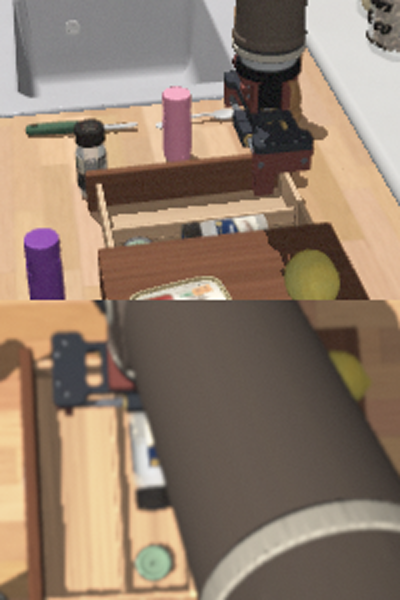

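The jar lies along the rear compartment, with its cap at crop (150,495) and clear of the candle at (155,560). Now for the peeler.

Request:
carry_out --deltas '[[[0,0,0.1,0,0,0],[0,0,0.22,0,0,0],[0,0.03,0.32,0,0,0],[-0.06,0.12,0.37,0,0,-0.01],[-0.16,0.26,0.37,0,0,-0.02],[-0.26,0.42,0.37,0,0,-0.03],[-0.36,0.58,0.37,0,0,-0.04],[-0.46,0.72,0.37,0,0,-0.05],[-0.54,0.84,0.37,0,0,-0.06],[-0.58,0.9,0.37,0,0,-0.062]]]' --hand 0.3

```text
time_s: 6.55
tool_pos: [0.4628, 0.2409, 0.202]
tcp_rot: [0.999, -0.04, 0.0, -0.0]
contact_force: [0.0, -0.5, -0.6]
width: 0.0569
grasp_force: 0.0
```

Request:
carry_out --deltas '[[[-0.06,0.1,0,0,0,0],[-0.12,0.17,0,0,0,0],[-0.138,0.207,-0.04,0,0,0],[-0.138,0.207,-0.1,0,0,0],[-0.138,0.207,-0.17,0,0,0],[-0.138,0.207,-0.24,0,0,0],[-0.138,0.207,-0.29,0,0,0],[-0.138,0.207,-0.3,0,0,0],[-0.138,0.207,-0.3,0,0,0],[-0.138,0.207,-0.3,0,0,0]]]'

```text
time_s: 7.8
tool_pos: [0.4232, 0.3006, 0.1123]
tcp_rot: [0.999, -0.042, 0.001, -0.0]
contact_force: [0.3, -1.0, 0.1]
width: 0.0571
grasp_force: 0.0
```

Run:
```python
from workcell import r
import cv2,numpy as np,pickle
s=r.sense();f=r.grab_frame("wrist");pickle.dump((s,f),open("w.pkl","wb"))
cv2.imwrite("pics/wr.png",f["color"][:,:,::-1]);print(s["tool_pos"],s["tcp_rot"],f["mount"].round(3).tolist(),f["camera_matrix"][0,0])
```

```text
[0.42322163 0.30064362 0.11233634] [ 9.99115414e-01 -4.20475478e-02  5.16370617e-04 -3.54650041e-04] [[0.0, -0.971, -0.241, 0.063], [1.0, 0.0, -0.001, 0.0], [0.001, -0.241, 0.971, -0.162], [0.0, 0.0, 0.0, 1.0]] 401.22390101598216
```

View pics/wr.png

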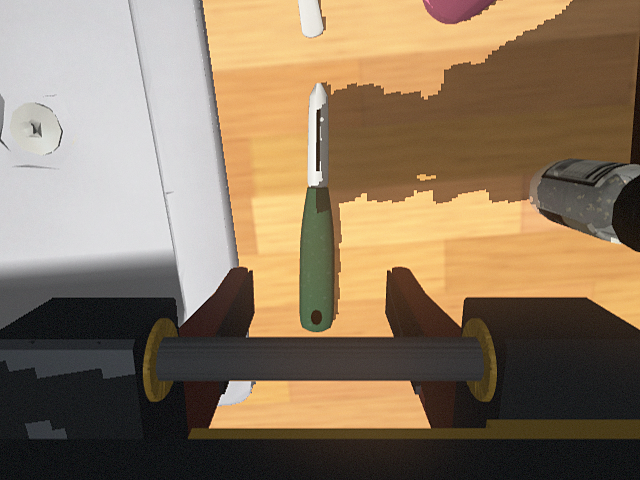

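Wrist view: the peeler lies between the fingers, handle end at (317,331), handle/blade junction at (317,188) and blade tip at (319,84).

Run:
```python
import pickle,numpy as np
from scipy.spatial.transform import Rotation as Ro
s,f=pickle.load(open("w.pkl","rb"));R=Ro.from_quat(s["tcp_rot"]).as_matrix();M=f["mount"];Ki=np.linalg.inv(f["camera_matrix"])
o=R@M[:3,3]+s["tool_pos"]
for p,z in [((317,331),.012),((317,188),.012),((319,84),.004)]:
    v=R@M[:3,:3]@Ki@[p[0],p[1],1];print((o+v*(z-o[2])/v[2]).round(4))
```

```text
[0.3508 0.3085 0.012 ]
[0.4531 0.2997 0.012 ]
[0.518 0.293 0.004]
```

Request:
carry_out --deltas '[[[-0.01,0.007,-0.06,0,0,0],[-0.01,0.007,-0.13,0,0,0],[-0.01,0.007,-0.2,0,0,0],[-0.01,0.007,-0.26,0,0,0],[-0.01,0.007,-0.3,0,0,0],[-0.01,0.007,-0.33,0,0,0],[-0.01,0.007,-0.35,0,0,0],[-0.01,0.007,-0.355,0,0,0],[-0.01,0.007,-0.355,0,0,0],[-0.01,0.007,-0.355,0,0,0]]]'

```text
time_s: 9.1
tool_pos: [0.42, 0.3026, 0.0055]
tcp_rot: [0.999, -0.042, 0.0, -0.0]
contact_force: [0.1, -0.8, 0.6]
width: 0.057
grasp_force: 0.0
```

Request:
carry_out --deltas '[[[0,0,0,0,0,0],[0,0,0,0,0,0],[0,0,0,0,0,0],[0,0,0,0,0,0],[0,0,0,0,0,0],[0,0,0,0,0,0],[0,0,0.02,0,0,0],[0,0,0.06,0,0,0],[0,0,0.12,0,0,0],[0,0,0.16,0,0,0]]]' --hand -1

```text
time_s: 10.35
tool_pos: [0.4201, 0.3027, 0.0546]
tcp_rot: [0.999, -0.042, 0.0, -0.0]
contact_force: [0.7, 1.0, -0.1]
width: 0.0216
grasp_force: 30.0
```

Request:
carry_out --deltas '[[[0,0,0.12,0,0,0],[0,0,0.28,0,0,0],[0.02,-0.04,0.42,0,0,0.01],[0.06,-0.12,0.483,0,0,0.02],[0.12,-0.24,0.483,0,0,0.03],[0.2,-0.4,0.483,0,0,0.04],[0.28,-0.56,0.483,0,0,0.05],[0.36,-0.7,0.483,0,0,0.06],[0.42,-0.82,0.483,0,0,0.067],[0.44,-0.867,0.483,0,0,0.067]]]'

```text
time_s: 11.6
tool_pos: [0.5523, 0.0397, 0.1983]
tcp_rot: [1.0, 0.009, 0.0, 0.0]
contact_force: [0.0, 0.9, -1.6]
width: 0.022
grasp_force: 30.0
```

Request:
carry_out --deltas '[[[0,0,0,0,0,0],[0,0,0,0,0,0],[0,0,-0.05,0,0,0],[0,0,-0.12,0,0,0],[0,0,-0.19,0,0,0],[0,0,-0.25,0,0,0],[0,0,-0.29,0,0,0],[0,0,-0.3,0,0,0],[0,0,-0.3,0,0,0],[0,0,-0.3,0,0,0]]]'

```text
time_s: 12.85
tool_pos: [0.5522, 0.0425, 0.1087]
tcp_rot: [1.0, 0.011, 0.001, -0.0]
contact_force: [0.6, 0.3, -0.3]
width: 0.0219
grasp_force: 30.0
```

Run:
```python
from workcell import r
import cv2,numpy as np,pickle
s=r.sense();f=r.grab_frame("wrist");pickle.dump((s,f),open("w2.pkl","wb"))
a=f["color"][:,:,::-1];b=r.grab_frame("side")["color"][150:300,235:435,::-1]
cv2.imwrite("pics/plc.png",np.hstack([cv2.resize(a,(480,360)),cv2.resize(b,(320,240))[:, :] if 0 else cv2.copyMakeBorder(cv2.resize(b,(320,240)),0,120,0,0,cv2.BORDER_CONSTANT)]))
```

```text
(no output)
```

View pics/plc.png

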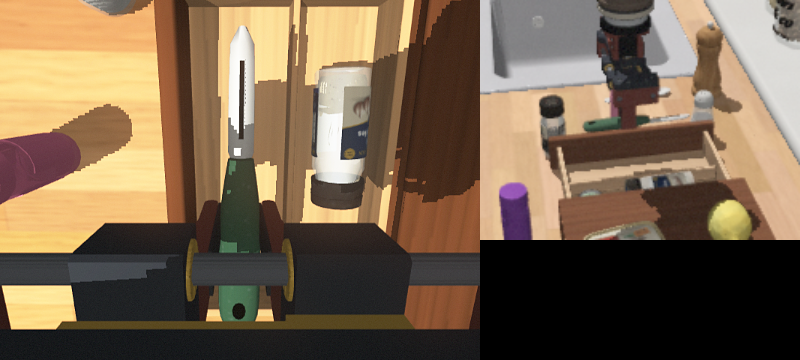

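Wrist view: the peeler hangs level over the front compartment. The board's inner top edge is near u=188 and the divider's near u=291 (at 480 width). The jar lies flat. I'll check the clearances.

Run:
```python
import pickle,numpy as np
from scipy.spatial.transform import Rotation as Ro
s,f=pickle.load(open("w2.pkl","rb"));R=Ro.from_quat(s["tcp_rot"]).as_matrix();M=f["mount"];Ki=np.linalg.inv(f["camera_matrix"])
o=R@M[:3,3]+s["tool_pos"]
for n,p,z in [("board in",(188,150),.065),("div",(291,150),.035),("hand end",(238,320),.115),("tip",(243,27),.11),("far wall",(345,5),.053)]:
    v=R@M[:3,:3]@Ki@[p[0]*4/3,p[1]*4/3,1];print(n,(o+v*(z-o[2])/v[2]).round(4))
```

```text
board in [0.5822 0.0789 0.065 ]
div [0.5792 0.0025 0.035 ]
hand end [0.4869 0.0421 0.115 ]
tip [0.651  0.0429 0.11  ]
far wall [ 0.6783 -0.0237  0.053 ]
```

Request:
carry_out --deltas '[[[0,-0.005,-0.04,0,0,0],[0,-0.005,-0.08,0,0,0],[0,-0.005,-0.12,0,0,0],[0,-0.005,-0.16,0,0,0],[0,-0.005,-0.2,0,0,0],[0,-0.005,-0.24,0,0,0],[0,-0.005,-0.27,0,0,0],[0,-0.005,-0.285,0,0,0],[0,-0.005,-0.295,0,0,0],[0,-0.005,-0.295,0,0,0]]]'

```text
time_s: 14.2
tool_pos: [0.5518, 0.0409, 0.0196]
tcp_rot: [1.0, 0.011, 0.0, 0.0]
contact_force: [-0.5, 0.3, -1.3]
width: 0.0218
grasp_force: 30.0
```

Release to about 36 mm, hold, then rise.

Request:
carry_out --deltas '[[[0,0,0,0,0,0],[0,0,0,0,0,0],[0,0,0,0,0,0],[0,0,0,0,0,0],[0,0,0,0,0,0],[0,0,0.03,0,0,0],[0,0,0.08,0,0,0],[0,0,0.16,0,0,0],[0,0,0.26,0,0,0],[0,0,0.38,0,0,0]]]' --hand -0.15

```text
time_s: 15.45
tool_pos: [0.5516, 0.0409, 0.1354]
tcp_rot: [1.0, 0.011, 0.0, -0.0]
contact_force: [0.6, -1.1, 0.8]
width: 0.0374
grasp_force: 0.0
```

Request:
carry_out --deltas '[[[0,0,0.08,0,0,0],[0,0,0.16,0,0,0],[0.02,0.05,0.2,0,0,0],[0.04,0.12,0.2,0,0,0],[0.05,0.2,0.2,0,0,0],[0.05,0.27,0.2,0,0,0],[0.05,0.313,0.2,0,0,0],[0.05,0.313,0.16,0,0,0],[0.05,0.313,0.08,0,0,0],[0.05,0.313,0,0,0,0]]]' --hand -1

```text
time_s: 16.7
tool_pos: [0.5667, 0.1335, 0.1322]
tcp_rot: [1.0, 0.01, -0.0, 0.0]
contact_force: [0.2, -0.4, -0.1]
width: 0.0002
grasp_force: 0.0
```

Run:
```python
from workcell import r
import cv2,numpy as np
a=r.grab_frame("top")["color"][140:340,170:380,::-1];b=r.grab_frame("wrist")["color"][:,:,::-1]
cv2.imwrite("pics/chk.png",np.hstack([cv2.resize(a,(420,400)),cv2.copyMakeBorder(cv2.resize(b,(380,285)),0,115,0,0,cv2.BORDER_CONSTANT)]));print(r.sense()["tool_pos"])
```

```text
[0.56488283 0.13298833 0.13037164]
```

View pics/chk.png

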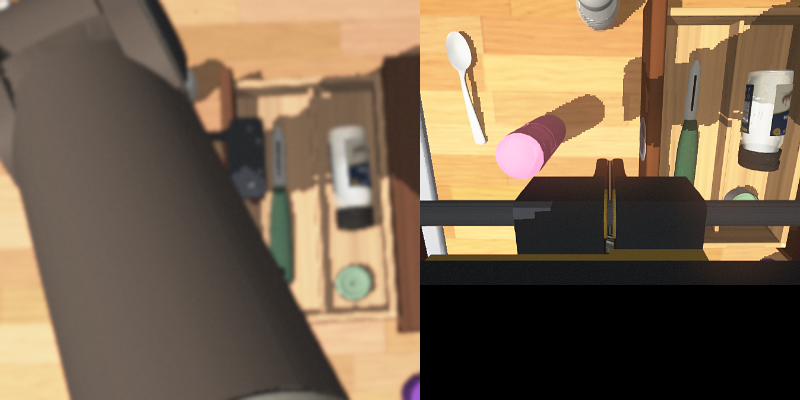

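The peeler lies in the front compartment and the jar and candle in the rear. The shut fingers are between the board and the pink jar. Now I lower and push gently.

Request:
carry_out --deltas '[[[0,0,-0.04,0,0,0],[0,0,-0.09,0,0,0],[0,0,-0.14,0,0,0],[0,0,-0.19,0,0,0],[0,0,-0.24,0,0,0],[0,0,-0.28,0,0,0],[0,0,-0.3,0,0,0],[0,-0.02,-0.3,0,0,0],[0,-0.04,-0.3,0,0,0],[0,-0.06,-0.3,0,0,0]]]'

```text
time_s: 18.05
tool_pos: [0.5672, 0.1161, 0.0441]
tcp_rot: [1.0, 0.01, 0.0, 0.0]
contact_force: [0.0, -0.2, -0.6]
width: 0.0004
grasp_force: 0.0
```

Request:
carry_out --deltas '[[[0,-0.012,0,0,0,0],[0,-0.024,0,0,0,0],[0,-0.036,0,0,0,0],[0,-0.05,0,0,0,0],[0,-0.07,0,0,0,0],[0,-0.09,0,0,0,0],[0,-0.11,0,0,0,0],[0,-0.13,0,0,0,0],[0,-0.15,0,0,0,0],[0,-0.17,0,0,0,0]]]'

```text
time_s: 19.3
tool_pos: [0.5668, 0.0654, 0.0436]
tcp_rot: [1.0, 0.011, 0.0, -0.0]
contact_force: [1.1, 2.6, 0.7]
width: 0.0002
grasp_force: 0.9
```

Request:
carry_out --deltas '[[[0,-0.02,0,0,0,0],[0,-0.04,0,0,0,0],[0,-0.06,0,0,0,0],[0,-0.08,0,0,0,0],[0,-0.1,0,0,0,0],[0,-0.12,0,0,0,0],[0,-0.14,0,0,0,0],[0,-0.16,0,0,0,0],[0,-0.18,0,0,0,0],[0,-0.2,0,0,0,0]]]'

```text
time_s: 20.55
tool_pos: [0.5667, 0.0054, 0.0435]
tcp_rot: [1.0, 0.011, -0.0, -0.0]
contact_force: [2.0, 2.3, -0.3]
width: 0.0005
grasp_force: 0.9
```

Request:
carry_out --deltas '[[[0,-0.02,0,0,0,0],[0,-0.04,0,0,0,0],[0,-0.06,0,0,0,0],[0,-0.08,0,0,0,0],[0,-0.095,0,0,0,0],[0,-0.11,0,0,0,0],[0,-0.12,0,0,0,0],[0,-0.13,0,0,0,0],[0,-0.135,0,0,0,0],[0,-0.14,0,0,0,0]]]'

```text
time_s: 21.8
tool_pos: [0.5667, -0.0362, 0.0435]
tcp_rot: [1.0, 0.011, -0.0, -0.0]
contact_force: [1.5, 1.7, 0.1]
width: 0.0006
grasp_force: 0.8
```

Request:
carry_out --deltas '[[[0,-0.004,0,0,0,0],[0,-0.008,0,0,0,0],[0,-0.012,0,0,0,0],[0,-0.015,0,0,0,0],[0,-0.018,0,0,0,0],[0,-0.021,0,0,0,0],[0,-0.024,0,0,0,0],[0,-0.024,0,0,0,0],[0,-0.024,0,0,0,0],[0,-0.024,0,0,0,0]]]'

```text
time_s: 23.05
tool_pos: [0.5665, -0.0437, 0.0435]
tcp_rot: [1.0, 0.011, -0.0, 0.0]
contact_force: [0.5, 1.1, 0.0]
width: 0.0004
grasp_force: 0.2
```

Creep on 1 mm per row until a clear rise in force shows the stop.

Request:
carry_out --deltas '[[[0,-0.003,0,0,0,0],[0,-0.006,0,0,0,0],[0,-0.008,0,0,0,0],[0,-0.01,0,0,0,0],[0,-0.012,0,0,0,0],[0,-0.013,0,0,0,0],[0,-0.014,0,0,0,0],[0,-0.014,0,0,0,0],[0,-0.014,0,0,0,0],[0,-0.014,0,0,0,0]]]'

```text
time_s: 24.3
tool_pos: [0.5667, -0.0477, 0.0435]
tcp_rot: [1.0, 0.011, -0.0, 0.0]
contact_force: [-1.5, 1.1, 0.1]
width: 0.0003
grasp_force: 0.6
```

Request:
carry_out --deltas '[[[0,-0.003,0,0,0,0],[0,-0.006,0,0,0,0],[0,-0.008,0,0,0,0],[0,-0.01,0,0,0,0],[0,-0.012,0,0,0,0],[0,-0.013,0,0,0,0],[0,-0.013,0,0,0,0],[0,-0.013,0,0,0,0],[0,-0.013,0,0,0,0],[0,-0.013,0,0,0,0]]]'

```text
time_s: 25.55
tool_pos: [0.5668, -0.0514, 0.0435]
tcp_rot: [1.0, 0.011, 0.0, -0.0]
contact_force: [0.2, 2.9, -1.3]
width: 0.0007
grasp_force: 1.4
```

Request:
carry_out --deltas '[[[0,-0.002,0,0,0,0],[0,-0.004,0,0,0,0],[0,-0.006,0,0,0,0],[0,-0.008,0,0,0,0],[0,-0.009,0,0,0,0],[0,-0.01,0,0,0,0],[0,-0.01,0,0,0,0],[0,-0.01,0,0,0,0],[0,-0.01,0,0,0,0],[0,-0.01,0,0,0,0]]]'

```text
time_s: 26.8
tool_pos: [0.5668, -0.0514, 0.0436]
tcp_rot: [1.0, 0.012, -0.0, -0.002]
contact_force: [-1.1, 10.3, -0.6]
width: 0.0006
grasp_force: 5.2
```

Position is unchanged while the force rose to 10 N, so the drawer is against its stop. I'll back off, rise, and look.

Request:
carry_out --deltas '[[[0,0.03,0,0,0,0],[0,0.07,0,0,0,0],[0,0.12,0,0,0,0],[0,0.14,0.08,0,0,0],[0,0.14,0.2,0,0,0],[0,0.14,0.34,0,0,0],[-0.1,0.2,0.46,0,0,0],[-0.25,0.3,0.5,0,0,0],[-0.4,0.4,0.5,0,0,0],[-0.5,0.5,0.5,0,0,0]]]'

```text
time_s: 28.05
tool_pos: [0.4149, 0.0966, 0.194]
tcp_rot: [1.0, 0.011, 0.001, 0.0]
contact_force: [1.1, 0.5, -0.4]
width: 0.0007
grasp_force: 0.0
```

Request:
carry_out --deltas '[[[0,0.1,0,0,0,0],[0,0.2,0,0,0,0],[0,0.3,0,0,0,0],[0,0.4,0,0,0,0],[0,0.45,0,0,0,0],[0,0.45,0,0,0,0],[0,0.45,0,0,0,0],[0,0.45,0,0,0,0],[0,0.45,0,0,0,0],[0,0.45,0,0,0,0]]]'

```text
time_s: 29.3
tool_pos: [0.4169, 0.2301, 0.1936]
tcp_rot: [1.0, 0.01, 0.0, 0.0]
contact_force: [-0.1, 0.6, -0.1]
width: 0.0006
grasp_force: 0.0
```

Run:
```python
from workcell import r
import cv2,numpy as np
a=r.grab_frame("top")["color"][130:350,160:500,::-1];b=r.grab_frame("side")["color"][150:350,220:440,::-1]
cv2.imwrite("pics/end.png",np.hstack([cv2.resize(a,(480,310)),cv2.resize(b,(320,310))]))
```

```text
(no output)
```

View pics/end.png

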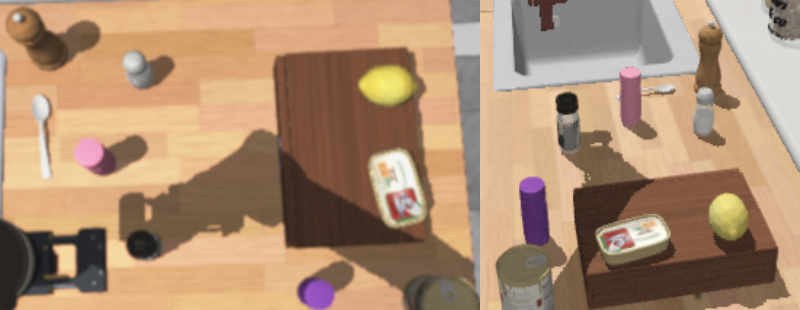

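The drawer is shut: its face is flush at the organiser's left edge (crop x≈278), and the bystanders are unmoved.

```bash
python3 -c "
from workcell import r
print(r.finish_job())"
```

```text
the job is handed in; nothing more can be done
None
```

The job is handed in: I pushed the spice jar onto its side in the rear compartment, laid the peeler flat in the front one and slid the drawer gently shut to its stop. The last pictures showed the bystanders unmoved, but the hand-in gave no verdict.

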